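# Lock the hinge foot, flip the prop leg and hold the post upright

### The job

Make the tipping scaffold post ready for pinning: first turn the short steel spigot in its bayonet socket clockwise until its pointer stands at the raised index rib, then flip the post's prop leg over centre so that it swings right down to its stop on the far side. Last, raise the post from its lean to upright and finish while still holding it there with the gripper, since it tips back as soon as it is let go; do not shift the loose fittings and tools lying about.

Things in the scene. Friction and masses are not known exactly. Their poses are not given: they have to be found in the camera images.
- foot: Dark cast-iron hinge foot, fixed to the cart: a flat plate 120 x 280 x 8 mm (its own x from -60 to 60, y from -60 to 220 mm) with two hinge lugs 42 mm either side of the origin along y, 68 mm high. Origin: underside of the plate, below the middle of the post's hinge pin, on the rubber mat 4 mm above the cart top. Its x axis is horizontal and points roughly away from the robot (within 0.3 rad); y is along the hinge pin; z up.
- hinge (a point): Middle of the post's hinge pin, 46 mm above the foot's origin. The pin runs along the foot's y axis.
- frame (a joint): Lean of the post about the hinge pin, rad: 0 upright, positive leaning along the foot's -x, towards the robot; stops at 0.38 (where gravity holds it at the start) and at -0.10. The weight of the coupler clamped to it always tips it back to 0.38, including from upright (there it takes about 1 to 1.5 N near the top to hold it).
- post_top (a point): Centre of the top end of the post, on the tube's axis, 190 mm from the hinge pin. The post is a zinc tube 48 mm diameter on the hinge, with a zinc coupler clamped round it. This point's z axis runs up along the tube. Measured along the tube from the hinge pin, the tube is bare from 108 to 190 mm; the coupler's band (62 mm diameter) lies at 62 to 108 mm, its body and jaws stick out to 97 mm on the -x side, 52 mm wide. Weighs with the coupler 0.65 to 1.0 kg.
- leg (a joint): Angle of the prop leg about its pivot relative to the post, rad: 0 stowed (alongside the tube, leaning 0.12 rad past it to the -x side, held by its own weight), growing as the leg swings up over the top to the far (+x) side and down; stop at 2.58 = fully down. With the post leaning at 0.38 the leg stands straight up at 0.50: past that it falls to the down stop by itself (about 1 s) and stays there.
- leg_pivot (a point): The leg's pivot on the post: 65 mm from the hinge pin along the tube and 50 mm to the foot's -y side. The leg turns in the foot's x-z plane.
- leg_toe (a point): Middle of the free part of the leg's toe. The leg is a 14 mm round steel bar 130 mm long; at its end a 14 mm round toe stands out sideways, along the foot's -y, to 52 mm from the leg's centre line. This point is on the toe's axis, 26 mm from the leg's centre line. A light push on it (under 2 N) along the foot's +x flips the leg.
- spigot (a joint): Turn of the spigot in the socket, rad: grows clockwise seen from above, 0 and 1.7 are the stops, 1.2 = pointer at the index rib. Stays where it is left (friction 0.06 N m).
- spigot_bar (a point): Where to grip the spigot: on its vertical axis, halfway along its T-bar, 10 mm below the bar's top. The bar is 66 mm long, 14 mm wide and 36 mm high (top 88 mm above the socket's underside); this point's own x axis runs along the bar towards the pointer. Below the bar a 50 mm disc has its top 35 mm under the top of the bar.
- pointer (a point): Tip of the small pointer nose below one end of the bar, 48 mm from the spigot's axis.
- index (a point): Top of the index rib, a bare steel rib 8 mm wide, 22 mm long radially and 22 mm high, standing up on the outside of the socket's rim (its top 3 mm above the disc under the bar), 57 mm from the spigot's axis. The pointer is at the rib when both lie in the same direction from the axis.
- coupler: Bystander: loose zinc coupler, about 85 x 50 x 57 mm, origin under its middle. Leave alone.
- protector: Bystander: white plastic tube protector cap, 58 mm diameter, 45 mm high, on the near side of the hinge foot. Leave alone.
- spare_spigot: Bystander: plain round spare spigot without T-bar, 52 mm diameter, 75 mm high, standing beyond the hinge foot. Leave alone.
- putlog: Bystander: rust-streaked putlog end, 210 mm long, 55 mm wide, 48 mm high, to the right. Leave alone.
- level: Bystander: short spirit level, 260 x 52 x 24 mm, lying at the far side. Leave alone.
- spanner: Bystander: spanner 200 mm long, lying at the far right. Leave alone.
- wing_nut: Bystander: iron wing nut, 130 mm across the wings, 30 mm high, to the left. Leave alone.

How it is judged:
On the way, in this order (a step that is already met when the one before it is completed fails the run):
1. the spigot's pointer stands at the index rib (within 0.12 rad) and the leg is not yet flipped (value of joint spigot between 1.08 and 1.32 rad and value of joint leg below 0.5 rad), for 0.3 s.
2. the prop leg is fully down at its stop (within 0.1 rad) (value of joint leg above 2.48 rad), for 0.2 s.
3. the post is upright (within 0.07 rad) (value of joint frame between -0.07 and 0.07 rad), for 0.2 s.
At the end, for the whole second after the job is handed in: At the end the gripper's fingers hold the post (contact force above 0.4 N) still and upright within 0.07 rad (4 degrees), the prop leg is fully down (within 0.1 rad of its stop), and the spigot's pointer is within 0.12 rad (7 degrees) of the index rib (all of step 3 and value of joint spigot between 1.08 and 1.32 rad and value of joint leg above 2.48 rad and velocity of joint frame between -0.05 and 0.05 rad/s and contact force between the fingers and frame above 0.4 N); the arm keeps its last pose, push and grip.
It fails at once if a loose bystander was shifted more than 30 mm (distance of any of coupler, protector, spare_spigot, putlog, level, spanner, wing_nut from where it was at the start of the episode above 0.03 m).
It also fails if it takes over 59 s, if anything falls off the work surface, if the arm or the gripper's body presses on something with over 40 N, if the wrist force passes 120 N, or if a joint passes its speed limit or range.

### The arm

A 6-joint arm with a two-finger parallel gripper is mounted at the origin on the work surface. World frame = base frame: x ahead of the robot, y to its left, z up, the work surface at z = 0. Lengths are in m, angles in rad, forces in N, time in s.
With the tool pointing down it reaches from about 0.3 to 0.85 m from the base axis. Payload 4.2 kg.
Tool frame: the origin (TCP) lies between the finger pads; the fingertips stand 11 mm ahead of it and the grasp point (between the pads) lies 8 mm behind it; z points along the fingers, x is the direction in which the jaws open and shut, and the axes are right-handed (so a half turn about z gives the same grasp; the last joint's range is limited). The gripper opens to 91 mm and grips with 3 to 60 N. Pads are 32 mm wide; open, the fingers measure 118 mm over their backs; the gripper's body (76 mm by 178 mm) begins 60 mm behind the grasp point.
Start: joints at [-1.245, 0.32, 1.565, -0, 1.257, -0.02], TCP at [0.195, -0.541, 0.225] pointing down, gripper open.
Joint ranges: [-3.11, 3.11], [-0.84, 2.01], [0.21, 2.61], [-1.34, 4.49], [0.05, 2.63], [-2.56, 2.56]. Speed limits (rad/s): [2.57, 2.57, 3.14, 3.14, 3.14, 3.14].

### API

Orientations are given as a unit quaternion [w, x, y, z].
In Python, from rig import status, read_camera, arm gives the robot as it stands.
- The arm moves only by the tool send_rows, never from a script. Its argument "deltas" is a list of rows, each a list of 7 numbers: the shift along the tool's x, y, z in mm, then the turn, a rotation vector about the tool's x, y, z in degrees, then the opening in per cent of the stroke, from 0 (shut) to 100 (fully open). In form: [[x, y, z, wx, wy, wz, gripper], ...]. A call has 1 to 5 rows; each row shifts and turns the commanded pose from where the row before left it, along the tool's axes as they then stand; what a row does not reach is not made up. A row lasts 1/8 s, in which the tool goes at most 62.5 mm and 10.7 degrees, less where a joint would pass 70% of its speed; a pose out of reach is approached as far as the arm can. A call is refused whole if a number of a shift passes 62.5 or a number of a turn 10.7, either way. A call with a gripper value outside its range is refused whole. The fingers move at their own pace and stop on an object; the grip force is fixed at half the most. Time passes only in rows, so rows that do not move let the fingers close. It gives the time, the measured TCP pose, the force and the opening at its end, in the units of the state.
- status.sense(): the state, without advancing time (a new reading comes with each control period).
- read_camera(name): name is "scene" or "top"; returns a dict with "frame" (400x640x3 uint8, red, green, blue), "fx", "fy", "cx", "cy" (pixels), "camera_from_world" (4x4, takes a point from world to camera coordinates). Camera axes: x right, y down, z forward; pixel columns grow to the right and rows downward; lengths in m; the calibration is good to about 2 mm. A picture is of the moment at which its call begins. There is no depth.
- arm.sign_off(): hands the job in, once; it reports no verdict.
The state is a dict: "clock": time; "q": joint angles; "dq": joint speeds; "joint_efforts": joint torques, N m; "tool_pos": TCP position; "tcp_rot": TCP orientation; "ft_force": force on the tool from outside, world axes, zero at the start; "wrist_torque": the same for the moment, N m; "opening": opening from 0.0 (shut) to 1.0 (fully open).
Only numpy, scipy, OpenCV 4.12 (cv2) and the standard library are available. Lean on these libraries where they do the work, as an engineer would, in place of code of your own. Each camera call takes 0.05 s, during which the arm holds its last target.

## Working session

There is one attempt and no reset: what is moved stays moved. The work goes in short steps, Python scripts to look and compute and a tool call to move; the robot and the scene stay as the last step left them, time stands still between calls to the robot, and variables do not carry over. Pictures are saved under pics/ and viewed, and the job is handed in when it is done.

Besides the shell and the picture viewer there is one more tool, called after "Call:" as name(argument=value, ...) on one line, values as JSON. send_rows: Moves the arm, as the interface text tells. Its arguments: {"type":"object","properties":{"deltas":{"type":"array","items":{"type":"array","items":{"type":"number"}}}},"required":["deltas"]}

```bash
mkdir -p pics; ls
python3 - <<'E'
from rig import status, read_camera, arm
import cv2,numpy as np
print(status.sense())
for n in("scene","top"):
    c=read_camera(n); cv2.imwrite(f"pics/{n}0.png",c["frame"][:,:,::-1])
    print(n,c["fx"],c["fy"],c["cx"],c["cy"],np.round(c["camera_from_world"],4).tolist())
E
```

```text
pics
{'clock': 0.0, 'q': array([-1.24500203e+00,  3.20240692e-01,  1.56565748e+00, -2.01062951e-05,
        1.25738742e+00, -2.00227281e-02]), 'dq': array([-0.00114008,  0.00099337,  0.00032184, -0.00018153,  0.00110176,
        0.00033747]), 'joint_efforts': array([ 2.09891390e-03, -4.12456870e+01, -2.31972027e+01,  7.26638851e-02,
        4.57082014e-02, -1.55248918e-04]), 'tool_pos': array([ 0.19473411, -0.54051091,  0.22415804]), 'tcp_rot': array([-4.92698103e-04,  8.18220732e-01, -5.74903572e-01, -6.88366907e-04]), 'ft_force': array([ 0.11170519, -0.8641871 ,  0.11573152]), 'wrist_torque': array([-0.0402469 ,  0.00805067,  0.00204997]), 'opening': 1.0009019943866257}
scene 501.85548091024634 501.85548091024634 322.2224169827876 192.7536099215247 [[0.5235, 0.8518, -0.0224, -0.3064], [0.4646, -0.3073, -0.8305, -0.1322], [-0.7142, 0.4243, -0.5566, 1.7952], [0.0, 0.0, 0.0, 1.0]]
top 392.83683698267976 392.83683698267976 314.8801406200325 201.73372839738798 [[0.0234, -0.9997, 0.0075, -0.0231], [-0.9981, -0.0238, -0.057, 0.5801], [0.0572, -0.0062, -0.9983, 1.2335], [0.0, 0.0, 0.0, 1.0]]
```

View pics/scene0.png

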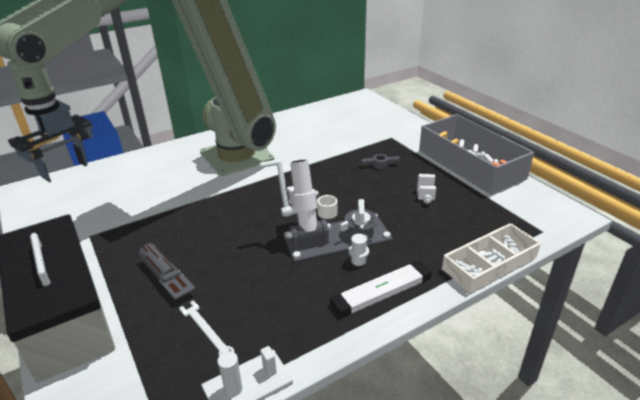

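View pics/top0.png

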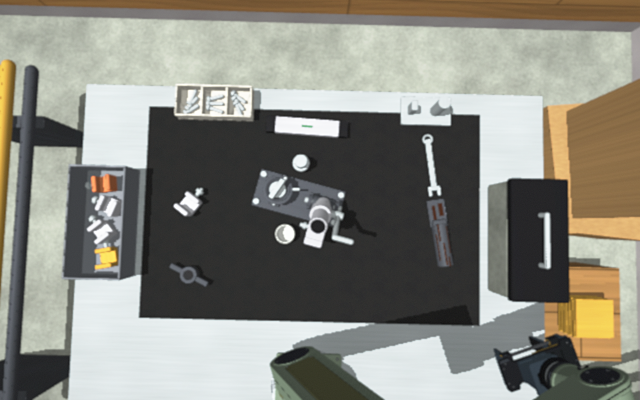

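Run:
```python
import cv2
a=cv2.imread("pics/top0.png")[150:260,235:375]; cv2.imwrite("pics/topc.png",cv2.resize(a,None,fx=5.6,fy=5.4,interpolation=cv2.INTER_CUBIC))
a=cv2.imread("pics/scene0.png")[150:275,260:410]; cv2.imwrite("pics/scenec.png",cv2.resize(a,None,fx=5,fy=4.8,interpolation=cv2.INTER_CUBIC))
```

```text
(no output)
```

View pics/topc.png

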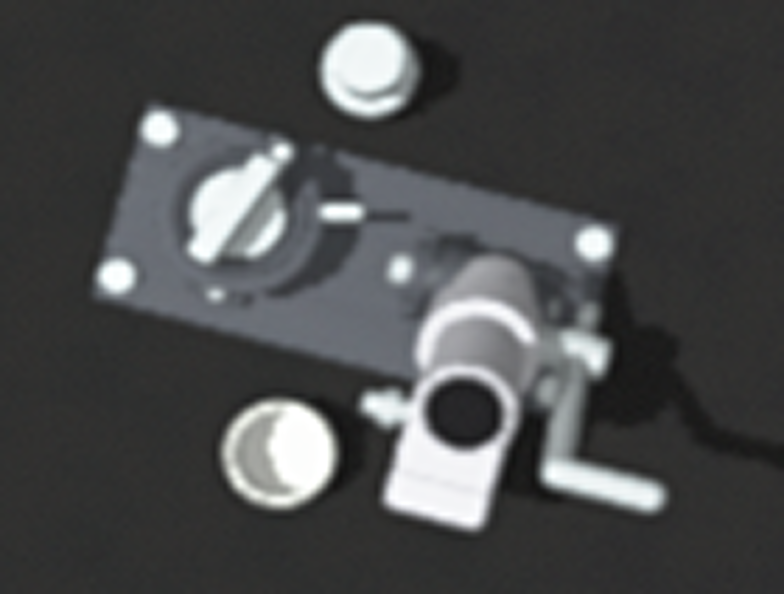

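View pics/scenec.png

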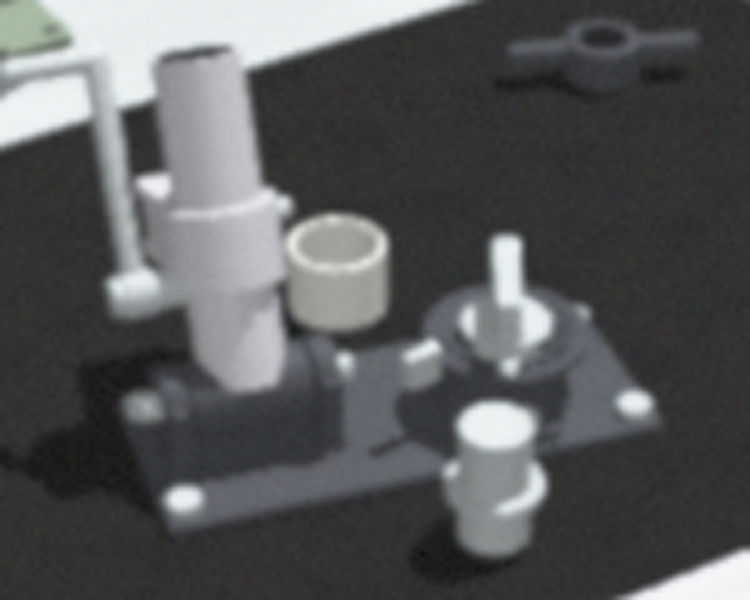

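```bash
cat > h.py <<'E'
import numpy as np, cv2
from scipy.optimize import least_squares
from scipy.spatial.transform import Rotation as R
CAL={"scene":(501.85548,322.2224,192.7536,np.array([[0.5235,0.8518,-0.0224,-0.3064],[0.4646,-0.3073,-0.8305,-0.1322],[-0.7142,0.4243,-0.5566,1.7952]])),
"top":(392.83684,314.88014,201.73373,np.array([[0.0234,-0.9997,0.0075,-0.0231],[-0.9981,-0.0238,-0.057,0.5801],[0.0572,-0.0062,-0.9983,1.2335]]))}
def proj(n,P):
    f,cx,cy,T=CAL[n]; p=T[:,:3]@np.asarray(P,float)+T[:,3]; return np.array([f*p[0]/p[2]+cx,f*p[1]/p[2]+cy])
def atz(n,px,z):
    f,cx,cy,T=CAL[n]; d=T[:,:3].T@np.array([(px[0]-cx)/f,(px[1]-cy)/f,1]); o=-T[:,:3].T@T[:,3]
    return o+d*(z-o[2])/d[2]
def tc(u,v): return np.array([235+(u+.5)/5.6-.5,150+(v+.5)/5.4-.5])
def sc(u,v): return np.array([260+(u+.5)/5-.5,150+(v+.5)/4.8-.5])
E
python3 - <<'E'
from h import *
obs=[("top",tc(150,105),(.06,.22,.008)),("top",tc(615,225),(.06,-.06,.008)),("top",tc(97,297),(-.06,.22,.008)),
("scene",sc(172,532),(.06,-.06,.008)),("scene",sc(660,425),(.06,.22,.008))]
def w(p,l):
    c,s=np.cos(p[2]),np.sin(p[2]); return np.array([p[0]+c*l[0]-s*l[1],p[1]+s*l[0]+c*l[1],.004+l[2]])
r=least_squares(lambda p:np.concatenate([proj(n,w(p,l))-u for n,u,l in obs]),[.55,-.05,-.2])
print(r.x,r.fun.round(2)); p=r.x
print("hinge",w(p,(0,0,.046)))
th=.38
top=w(p,(-np.sin(th)*.19,0,.046+np.cos(th)*.19)); print("post_top",top,proj("top",top),"obs top",tc(463,410),proj("scene",top),sc(200,52))
# spigot: bar ends at z .1
for nm,u,z in [("bar e1",(205,255),.1),("bar e2",(270,158),.1),("ptr",(283,152),.065),("rib",(342,212),.068)]:
    print(nm,atz("top",tc(*u),z))
# axes: toe/leg
piv=np.array([-np.sin(th)*.065,-.05,.046+np.cos(th)*.065]); a=th+.12
toe=piv+np.array([-np.sin(a)*.13,-.026,np.cos(a)*.13])
e=toe-np.array([0,.026,0]); 
for nm,l in(("piv",piv),("toe",toe),("toeend",e)): print(nm,w(p,l),proj("top",w(p,l)),proj("scene",w(p,l)))
print("obs toeend",tc(655,497),"leg corner",tc(555,475), sc(100,62))
E
```

```text
[ 0.5720631  -0.03410391 -0.23715743] [-0.34 -0.15  1.05  0.11 -0.87  0.42 -0.57  0.44  0.68 -0.09]
hinge [ 0.5720631  -0.03410391  0.05      ]
post_top [ 0.50356083 -0.0175465   0.22644628] [317.8833781 226.3747934] obs top [317.26785714 225.51851852] [298.01579582 161.56579873] [299.6    160.4375]
bar e1 [0.58724818 0.12115137 0.1       ]
bar e2 [0.64166817 0.0882196  0.1       ]
ptr [0.6492529  0.08390041 0.065     ]
rib [0.61556706 0.05057072 0.068     ]
piv [ 0.53688109 -0.07704002  0.1103632 ] [337.78239815 215.26999154] [286.63449849 211.51265519]
toe [ 0.47019181 -0.08766953  0.22444893] [344.13973314 239.65628767] [268.07818402 164.43066394]
toeend [ 0.46408336 -0.11294178  0.22444893] [353.66475159 242.20158849] [258.19936164 166.20700899]
obs toeend [351.55357143 241.62962963] leg corner [333.69642857 237.55555556] [279.6        162.52083333]
```

Run:
```python
import cv2
a=cv2.imread("pics/top0.png")[168:212,255:311]; cv2.imwrite("pics/topd.png",cv2.resize(a,None,fx=13,fy=13,interpolation=cv2.INTER_CUBIC))
a=cv2.imread("pics/scene0.png")[190:240,330:395]; cv2.imwrite("pics/scened.png",cv2.resize(a,None,fx=12,fy=12,interpolation=cv2.INTER_CUBIC))
```

```text
(no output)
```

View pics/topd.png

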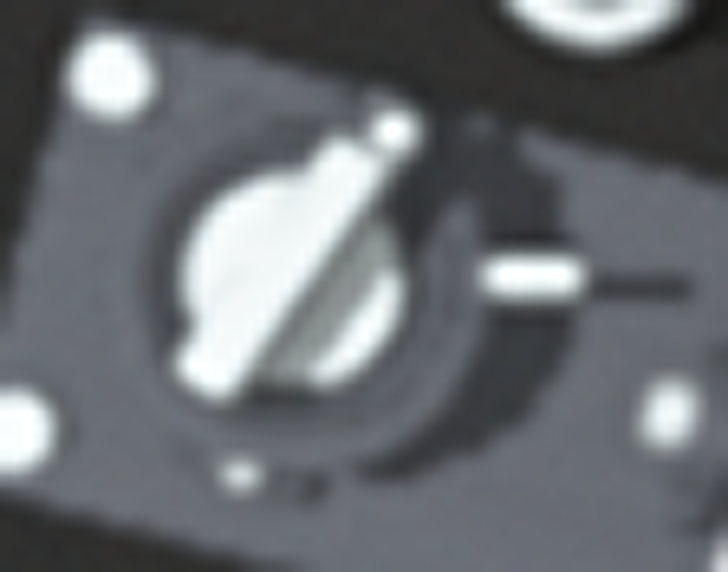

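View pics/scened.png

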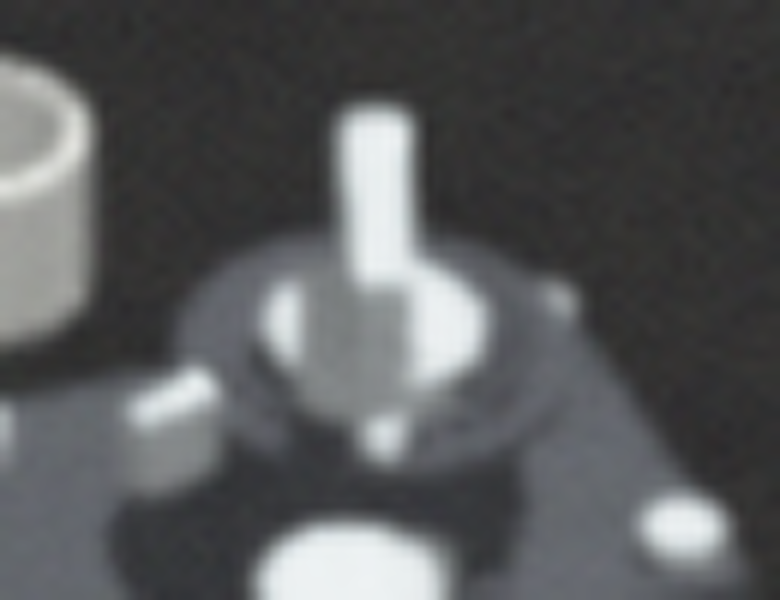

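```bash
cat >> h.py <<'E'
def td(u,v): return np.array([255+(u+.5)/13-.5,168+(v+.5)/13-.5])
def sd(u,v): return np.array([330+(u+.5)/12-.5,190+(v+.5)/12-.5])
E
python3 - <<'E'
from h import *
for z0 in (.012,):
  d=atz("top",td(293,280),z0+.053); print("disc",d, atz("scene",sd(373,335),z0+.053))
  for u in ((183,280),(405,280)): print(atz("top",td(*u),z0+.053))
  b1=atz("top",td(208,383),.1);b2=atz("top",td(362,152),.1);print("bar",b1,b2,(b1+b2)/2,np.hypot(*(b2-b1)[:2]))
  s1=atz("scene",sd(378,104),.1);s2=atz("scene",sd(382,280),.1);print("bar sc",s1,s2,(s1+s2)/2,np.hypot(*(s2-s1)[:2]))
  rb=atz("top",td(533,278),.068);rs=atz("scene",sd(175,395),.068);print("rib",rb,rs)
  pt=atz("top",td(400,125),.06);ps=atz("scene",sd(383,448),.06);print("ptr",pt,ps)
  for ax in ((b1+b2)/2,(s1+s2)/2):
    an=lambda q:np.degrees(np.arctan2(q[1]-ax[1],q[0]-ax[0]))
    print("ax",ax,"rib",an(rb),an(rs),"ptr",an(pt),an(ps),"bar",an(b2),an(s2))
  yaw=np.degrees(-.237); print("foot -y dir",yaw-90)
E
```

```text
disc [0.61377308 0.10755902 0.065     ] [0.61534974 0.10587766 0.065     ]
[0.61314985 0.13344208 0.065     ]
[0.61440785 0.08119675 0.065     ]
bar [0.58665056 0.12308653 0.1       ] [0.64050445 0.08943419 0.1       ] [0.61357751 0.10626036 0.1       ] 0.06350372012821291
bar sc [0.58168134 0.13016721 0.1       ] [0.63795813 0.09147266 0.1       ] [0.60981973 0.11081993 0.1       ] 0.06829600443893308
rib [0.61533972 0.05093836 0.068     ] [0.61271694 0.05378331 0.068     ]
ptr [0.65166804 0.08374491 0.06      ] [0.64545583 0.08746977 0.06      ]
ax [0.61357751 0.10626036 0.1       ] rib -88.17552753911052 -90.93950589983011 ptr -30.587484241800123 -30.51710865830177 bar -32.00053300760135 -31.238272875179668
ax [0.60981973 0.11081993 0.1       ] rib -84.73325979398108 -87.09213306696884 ptr -32.902065529288315 -33.23438669147293 bar -34.874607846659345 -34.51146210593829
foot -y dir -103.57909974460051
```

```bash
cat >> h.py <<'E'
def pose():
    from rig import status
    s=status.sense(); q=s["tcp_rot"]; return s,s["tool_pos"],R.from_quat([q[1],q[2],q[3],q[0]])
def down(deg):
    a=np.radians(deg); x=np.array([np.cos(a),np.sin(a),0]); z=np.array([0,0,-1.]); return R.from_matrix(np.c_[x,np.cross(z,x),z])
def plan(p0,r0,p1,r1,n,d=0,dr=1):
    """rows in tool axes, constant-rate; assumes shift in axes before turn"""
    rv=(r0.inv()*r1).as_rotvec(); p,r=np.array(p0),r0; out=[]
    for i in range(1,n+1):
        pt=p0+(p1-p0)*i/n; rt=r0*R.from_rotvec(rv*i/n)
        s=np.round(r.inv().apply(pt-p)*1e3,d); w=np.round(np.degrees((r.inv()*rt).as_rotvec()),dr)
        p=p+r.apply(s/1e3); r=r*R.from_rotvec(np.radians(w)); out.append([*(s+0.),*(w+0.)])
    return out,p,r
def show(o):
    for x in o: print([float(f"{v:g}") for v in x])
E
python3 - <<'E'
from h import *
s,p,r=pose()
o,p1,r1=plan(p,r,np.array([.30,-.38,.33]),down(-25),5); show(o)
o,p2,r2=plan(p1,r1,np.array([.6135,.107,.25]),down(58),11); show(o); print(p2,r2.as_matrix()[:,0])
print(atz("top",tc(370,68),.075))
E
```

```text
[-23.0, -31.0, -21.0, 0.0, 0.0, -9.0]
[-18.0, -34.0, -21.0, 0.0, 0.0, -9.1]
[-13.0, -36.0, -21.0, 0.0, 0.0, -9.0]
[-6.0, -38.0, -21.0, 0.0, 0.1, -9.1]
[-1.0, -38.0, -22.0, 0.0, 0.0, -9.0]
[7.0, -52.0, 7.0, 0.0, 0.0, -7.5]
[14.0, -51.0, 8.0, 0.0, 0.0, -7.6]
[21.0, -48.0, 7.0, 0.0, 0.0, -7.5]
[26.0, -46.0, 7.0, 0.0, 0.0, -7.6]
[33.0, -41.0, 8.0, 0.0, 0.0, -7.5]
[37.0, -37.0, 7.0, 0.0, 0.0, -7.6]
[42.0, -32.0, 7.0, 0.0, 0.0, -7.5]
[46.0, -26.0, 8.0, 0.0, 0.0, -7.6]
[49.0, -19.0, 7.0, 0.0, 0.0, -7.5]
[51.0, -13.0, 8.0, 0.0, 0.0, -7.5]
[53.0, -6.0, 7.0, 0.0, 0.0, -7.6]
[0.61405296 0.10702103 0.2498574 ] [5.29744618e-01 8.48156804e-01 8.21833367e-04]
[0.69690763 0.03716203 0.075     ]
```

Call:
send_rows(deltas=[[-23,-31,-21,0,0,-9,100],[-18,-34,-21,0,0,-9,100],[-13,-36,-21,0,0,-9,80],[-6,-38,-21,0,0,-9,60],[-1,-38,-22,0,0,-9,60]])

```text
clock: 0.72
tool_pos: [0.3004, -0.3792, 0.3312]
tcp_rot: [-0.0, 0.976, -0.216, -0.0]
ft_force: [0.6, -0.8, 0.1]
opening: 0.7
```

Call:
send_rows(deltas=[[7,-52,2,0,0,-7.5,60],[14,-51,3,0,0,-7.6,60],[21,-48,2,0,0,-7.5,60],[26,-46,2,0,0,-7.6,60],[33,-41,3,0,0,-7.5,60]])

```text
clock: 1.35
tool_pos: [0.4443, -0.1584, 0.3187]
tcp_rot: [0.0, 0.994, 0.111, -0.0]
ft_force: [0.4, -0.1, -0.1]
opening: 0.601
```

Call:
send_rows(deltas=[[37,-37,2,0,0,-7.6,60],[42,-32,3,0,0,-7.5,60],[46,-26,2,0,0,-7.6,60],[49,-19,10,0,0,-7.5,60],[51,-13,20,0,0,-7.5,60]])

```text
clock: 1.98
tool_pos: [0.5878, 0.0625, 0.282]
tcp_rot: [0.0, 0.905, 0.426, 0.001]
ft_force: [1.2, -0.2, 0.5]
opening: 0.6
```

Call:
send_rows(deltas=[[53,-6,20,0,0,-7.6,60],[0,0,0,0,0,0,60]])

```text
clock: 2.22
tool_pos: [0.6161, 0.1082, 0.2583]
tcp_rot: [-0.001, 0.874, 0.485, -0.002]
ft_force: [-0.3, -0.2, -0.0]
opening: 0.601
```

Run:
```python
from h import *
s,p,r=pose(); print(s["clock"],p,r.as_matrix().round(3).tolist(),s["opening"],s["ft_force"])
a,_,_=plan(p,r,np.array([.6135,.107,.084]),down(58),5); show(a)
```

```text
2.225 [0.61611499 0.10819948 0.25831816] [[0.529, 0.848, -0.005], [0.848, -0.529, -0.0], [-0.003, -0.004, -1.0]] 0.6010130540255251 [-0.31603714 -0.24601551 -0.00850696]
[0.0, 0.0, 35.0, -0.1, 0.0, 0.0]
[-1.0, 0.0, 35.0, 0.0, 0.1, 0.0]
[0.0, -1.0, 35.0, -0.1, 0.0, 0.0]
[-1.0, 0.0, 34.0, 0.0, 0.0, 0.0]
[0.0, 0.0, 35.0, -0.1, 0.1, 0.0]
```

Call:
send_rows(deltas=[[-1,0,35,0,0,0,60],[-1,0,35,0,0,0,60],[0,-1,35,0,0,0,60],[0,0,34,0,0,0,60],[0,0,0,0,0,0,60]])

```text
clock: 2.85
tool_pos: [0.6119, 0.103, 0.1209]
tcp_rot: [-0.001, 0.876, 0.483, -0.003]
ft_force: [0.2, 0.2, -0.7]
opening: 0.6
```

Run:
```python
from h import *
from rig import read_camera
s,p,r=pose(); print(s["clock"],p,r.as_matrix().round(3).tolist(),s["opening"],s["ft_force"])
a=[]
for n,sl in(("top",(slice(140,240),slice(235,345))),("scene",(slice(110,250),slice(290,420)))):
    f=read_camera(n)["frame"][:,:,::-1][sl]; a.append(cv2.resize(f,(400,400),interpolation=cv2.INTER_CUBIC))
cv2.imwrite("pics/a1.png",np.hstack(a))
```

```text
2.85 [0.61188535 0.10296977 0.12089779] [[0.534, 0.846, -0.006], [0.846, -0.534, -0.001], [-0.004, -0.004, -1.0]] 0.6003693882818264 [ 0.16120926  0.20915189 -0.7176974 ]
```

View pics/a1.png

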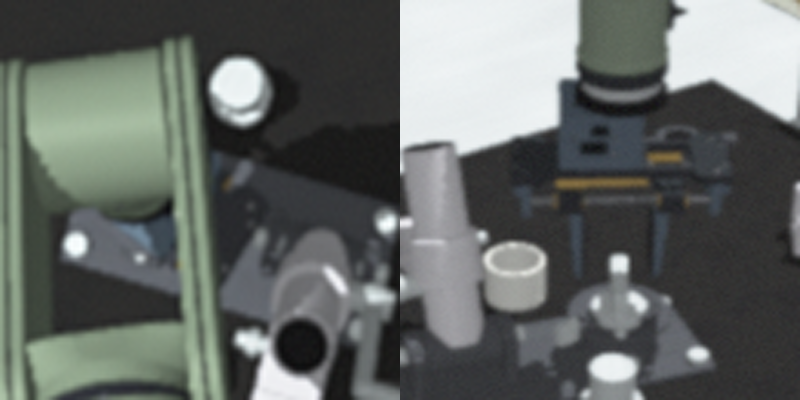

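Call:
send_rows(deltas=[[4,-1,19,0,0,0,60],[0,0,18,0,0,0,60],[0,0,0,0,0,0,30],[0,0,0,0,0,0,10],[0,0,0,0,0,0,0]])

```text
clock: 3.58
tool_pos: [0.6163, 0.1082, 0.0874]
tcp_rot: [0.001, 0.875, 0.483, 0.001]
ft_force: [-0.5, -0.2, 0.7]
opening: 0.301
```

Call:
send_rows(deltas=[[0,0,0,0,0,0,0],[0,0,0,0,0,0,0]])

```text
clock: 3.82
tool_pos: [0.615, 0.1069, 0.0866]
tcp_rot: [0.001, 0.875, 0.484, -0.001]
ft_force: [-2.0, -3.4, 3.9]
opening: 0.155
```

Run:
```python
from h import *
s,p,r=pose(); print(s["clock"],p,r.as_matrix().round(3).tolist(),s["opening"],s["ft_force"],s["wrist_torque"])
```

```text
3.825 [0.61504408 0.1068612  0.08663093] [[0.532, 0.847, -0.001], [0.847, -0.532, -0.003], [-0.002, 0.001, -1.0]] 0.15541340987306343 [-1.98422722 -3.37166422  3.94064849] [-0.65496923  0.1339564  -0.02956838]
```

Call:
send_rows(deltas=[[0,0,0,0,0,8,0],[0,0,0,0,0,8,0],[0,0,0,0,0,8,0],[0,0,0,0,0,8,0],[0,0,0,0,0,8,0]])

```text
clock: 4.45
tool_pos: [0.6135, 0.1057, 0.0867]
tcp_rot: [0.002, 0.988, 0.153, -0.002]
ft_force: [-7.1, -8.5, 7.5]
opening: 0.153
```

Call:
send_rows(deltas=[[0,0,0,0,0,8,0],[0,0,0,0,0,6,0],[0,0,0,0,0,2.5,0],[0,0,0,0,0,0,0],[0,0,0,0,0,0,0]])

```text
clock: 5.08
tool_pos: [0.6127, 0.1055, 0.0867]
tcp_rot: [0.002, 1.0, 0.012, -0.003]
ft_force: [-8.0, -8.4, 8.5]
opening: 0.157
```

Run:
```python
from h import *
from rig import read_camera
s,p,r=pose(); print(s["clock"],p,r.as_matrix().round(3).tolist(),s["opening"],s["ft_force"],s["wrist_torque"])
a=[]
for n,sl in(("top",(slice(140,240),slice(235,345))),("scene",(slice(150,250),slice(310,410)))):
    f=read_camera(n)["frame"][:,:,::-1][sl]; a.append(cv2.resize(f,(400,400),interpolation=cv2.INTER_CUBIC))
cv2.imwrite("pics/a2.png",np.hstack(a))
```

```text
5.075 [0.6126787  0.10552775 0.08667818] [[1.0, 0.023, -0.006], [0.023, -1.0, -0.005], [-0.006, 0.004, -1.0]] 0.15708763231806477 [-7.98371716 -8.35352674  8.47642002] [-1.17463679  0.91201337 -0.05000695]
```

View pics/a2.png

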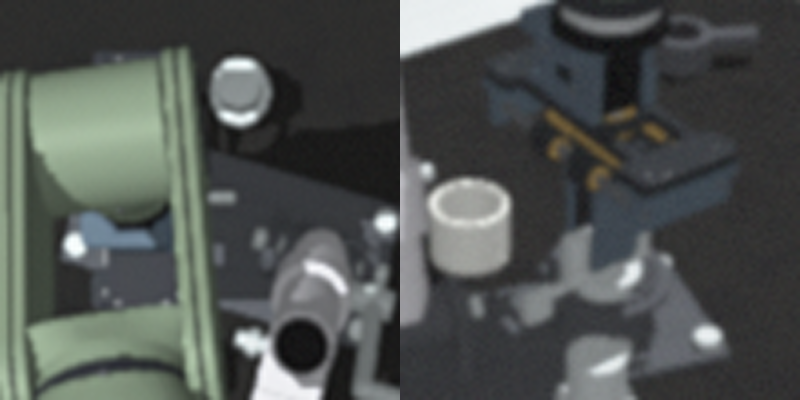

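Call:
send_rows(deltas=[[0,0,0,0,0,0,25],[0,0,0,0,0,0,40],[0,0,-20,0,0,0,40],[0,0,-60,0,0,0,40],[0,0,-60,0,0,0,40]])

```text
clock: 5.8
tool_pos: [0.6154, 0.1086, 0.227]
tcp_rot: [-0.0, 1.0, 0.012, -0.0]
ft_force: [1.1, 0.2, 0.0]
opening: 0.397
```

Call:
send_rows(deltas=[[0,0,-60,0,0,0,40],[-50,0,-50,0,0,0,40],[-60,0,0,0,0,0,40],[-60,0,0,0,0,0,40],[-50,0,0,0,0,0,40]])

```text
clock: 6.42
tool_pos: [0.3993, 0.1035, 0.3304]
tcp_rot: [-0.0, 1.0, 0.012, 0.0]
ft_force: [-0.4, 0.4, 0.2]
opening: 0.401
```

Run:
```python
from h import *
from rig import read_camera
s,p,r=pose(); print(s["clock"],p,r.as_matrix().round(3).tolist(),s["opening"],s["ft_force"],s["wrist_torque"])
a=[]
f=read_camera("top")["frame"][:,:,::-1][168:212,255:311]; a.append(cv2.resize(f,None,fx=7.2,fy=9,interpolation=cv2.INTER_CUBIC))
f=read_camera("scene")["frame"][:,:,::-1]; cv2.imwrite("pics/a3s.png",f); f=f[190:240,330:395];a.append(cv2.resize(f,(390,396),interpolation=cv2.INTER_CUBIC))
cv2.imwrite("pics/a3.png",np.hstack(a))
```

```text
6.425 [0.39926206 0.10351838 0.3303518 ] [[1.0, 0.023, 0.001], [0.023, -1.0, 0.001], [0.001, -0.001, -1.0]] 0.4010207911053057 [-0.39815315  0.37333934  0.2318052 ] [-0.03154021 -0.09865978  0.00190444]
```

View pics/a3.png

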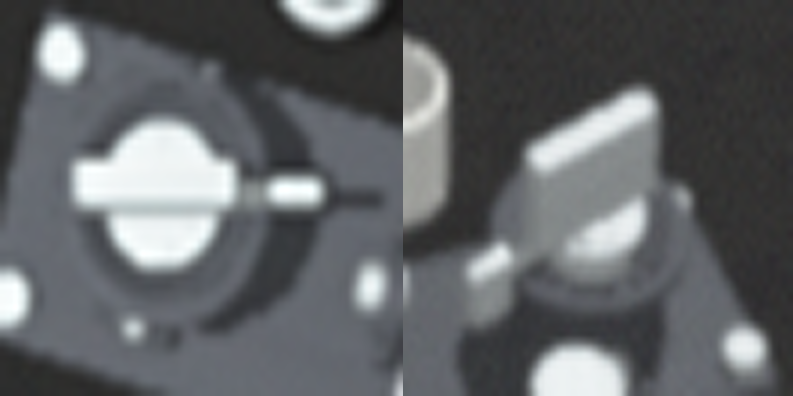

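View pics/a3s.png

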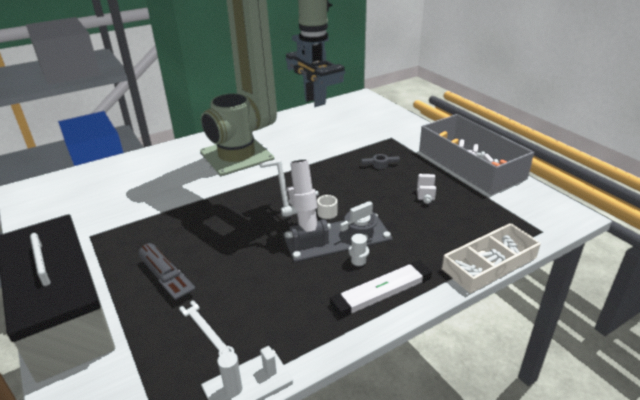

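```bash
cat >> h.py <<'E'
FP=[.5721,-.0341,-.2372]
def W(x,y,z):
    c,s=np.cos(FP[2]),np.sin(FP[2]); return np.array([FP[0]+c*x-s*y,FP[1]+s*x+c*y,z])
FA=np.degrees(FP[2])
E
python3 - <<'E'
from h import *
s,p,r=pose()
t=W(-.127,-.078,.33)
print(t);o,p1,r1=plan(p,r,t,down(FA),4);show(o)
o,p2,r2=plan(p1,r1,W(-.127,-.078,.211),down(FA),3);show(o);print(p2)
E
```

```text
[ 0.43032744 -0.08007327  0.33      ]
[7.0, 46.0, 0.0, 0.0, 0.0, 3.7]
[10.0, 45.0, 0.0, 0.0, 0.0, 3.8]
[14.0, 45.0, 1.0, 0.0, 0.0, 3.7]
[16.0, 44.0, 0.0, 0.0, 0.0, 3.8]
[0.0, 0.0, 40.0, 0.0, 0.0, 0.0]
[0.0, 0.0, 39.0, 0.0, 0.0, 0.0]
[0.0, 0.0, 40.0, 0.0, 0.0, 0.0]
[ 0.4307559  -0.08013751  0.2107843 ]
```

Call:
send_rows(deltas=[[7,46,0,0,0,3.7,0],[10,45,0,0,0,3.8,0],[14,45,1,0,0,3.7,0],[16,44,0,0,0,3.8,0],[0,0,0,0,0,0,0]])

```text
clock: 7.15
tool_pos: [0.4361, -0.0828, 0.3287]
tcp_rot: [0.0, 0.993, -0.121, 0.0]
ft_force: [-0.4, -0.1, 0.6]
opening: 0.005
```

Call:
send_rows(deltas=[[0,0,0,0,0,0,0],[0,0,20,0,0,0,0],[0,0,0,0,0,0,0]])

```text
clock: 7.52
tool_pos: [0.4341, -0.0789, 0.3082]
tcp_rot: [-0.0, 0.993, -0.118, -0.001]
ft_force: [0.1, -0.3, 0.5]
opening: 0.003
```

Run:
```python
from h import *
from rig import read_camera
s,p,r=pose(); print(s["clock"],p,r.as_matrix().round(3).tolist(),s["opening"],s["ft_force"],s["wrist_torque"])
t=W(-.127,-.078,.211); print(t, r.inv().apply(t-p)*1e3)
f=read_camera("scene")["frame"][:,:,::-1][60:260,200:420];cv2.imwrite("pics/a4.png",cv2.resize(f,None,fx=3,fy=3))
```

```text
7.525 [ 0.43408235 -0.07891999  0.30816428] [[0.972, -0.235, -0.003], [-0.235, -0.972, 0.001], [-0.003, -0.0, -1.0]] 0.0026868238964099867 [ 0.06524966 -0.31253542  0.51047839] [ 0.03022829 -0.06569442 -0.00914873]
[ 0.43032744 -0.08007327  0.211     ] [-3.11583444  2.02355036 97.17264347]
```

View pics/a4.png

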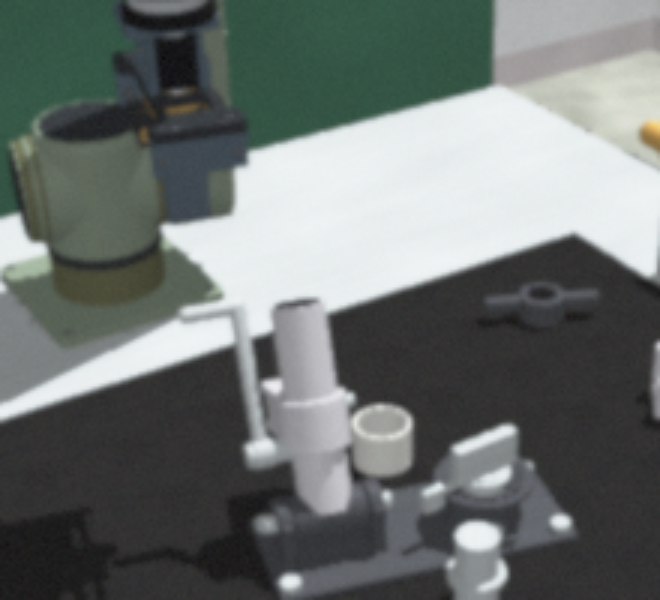

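Call:
send_rows(deltas=[[-3,2,33,0,0,0,0],[0,0,32,0,0,0,0],[0,0,32,0,0,0,0],[0,0,0,0,0,0,0],[10,0,0,0,0,0,0]])

```text
clock: 8.2
tool_pos: [0.4422, -0.0837, 0.2139]
tcp_rot: [0.0, 0.993, -0.119, 0.001]
ft_force: [1.3, -0.3, 1.2]
opening: 0.003
```

Call:
send_rows(deltas=[[10,0,0,0,0,0,0],[10,0,-1,0,0,0,0],[10,0,-2,0,0,0,0],[10,0,-2,0,0,0,0],[10,0,-2,0,0,0,0]])

```text
clock: 8.82
tool_pos: [0.4904, -0.0959, 0.2193]
tcp_rot: [0.0, 0.993, -0.119, 0.0]
ft_force: [0.5, -0.3, 0.5]
opening: 0.006
```

Run:
```python
from h import *
from rig import read_camera
s,p,r=pose(); print(s["clock"],p,s["ft_force"])
print(r.inv().apply(W(-.03,-.078,p[2])-p)*1e3)
f=read_camera("scene")["frame"][:,:,::-1][60:260,200:420];cv2.imwrite("pics/a5.png",cv2.resize(f,None,fx=3,fy=3))
```

```text
8.825 [ 0.49039826 -0.09589624  0.21927898] [ 0.45040203 -0.28313844  0.46999744]
[ 3.48907924e+01 -1.32572783e+00  7.19693234e-03]
```

View pics/a5.png

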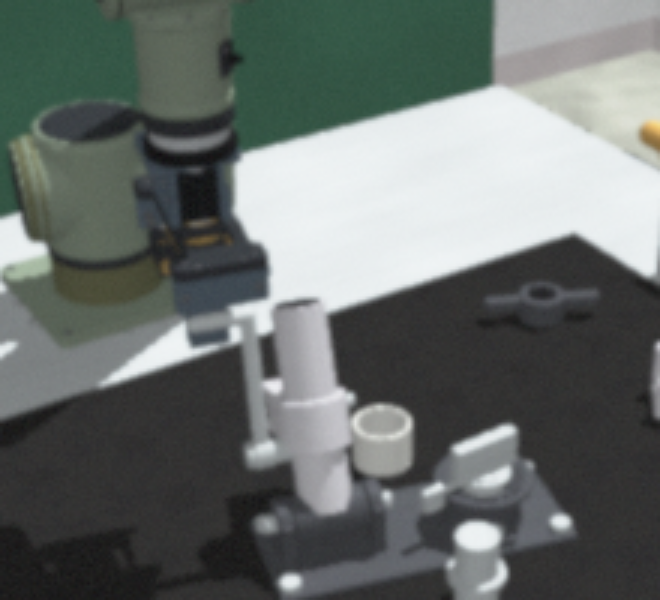

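Finger is behind the toe (crop 210,325) and the leg is swinging up; continue pushing.

Call:
send_rows(deltas=[[8,0,-1,0,0,0,0],[8,0,-1,0,0,0,0],[8,0,0,0,0,0,0],[7,0,0,0,0,0,0],[6,0,0,0,0,0,0]])

```text
clock: 9.5
tool_pos: [0.526, -0.1045, 0.2211]
tcp_rot: [0.0, 0.993, -0.119, -0.0]
ft_force: [0.1, -0.2, -0.7]
opening: 0.007
```

Call:
send_rows(deltas=[[0,0,0,0,0,0,0],[0,0,0,0,0,0,0],[0,0,0,0,0,0,0]])

```text
clock: 9.88
tool_pos: [0.5253, -0.1044, 0.2212]
tcp_rot: [0.0, 0.993, -0.119, 0.0]
ft_force: [0.3, 0.5, 0.1]
opening: 0.004
```

Run:
```python
from h import *
from rig import read_camera
s,p,r=pose(); print(s["clock"],p,s["ft_force"])
f=read_camera("scene")["frame"][:,:,::-1][60:260,200:420];cv2.imwrite("pics/a6.png",cv2.resize(f,None,fx=3,fy=3))
```

```text
9.875 [ 0.52534632 -0.10436263  0.22120081] [0.26627088 0.45843911 0.13255294]
```

View pics/a6.png

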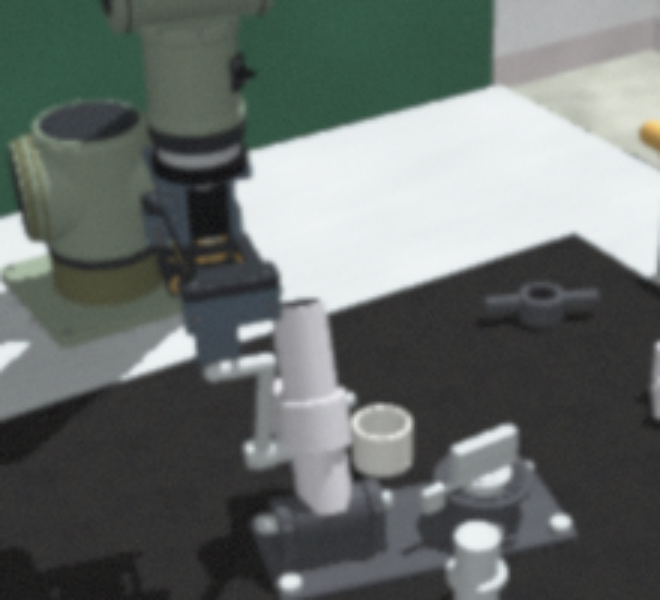

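Call:
send_rows(deltas=[[0,0,-50,0,0,0,0],[0,0,-50,0,0,0,0],[-16,-40,0,0,0,0,100],[-15,-39,0,0,0,0,100],[0,0,0,0,0,0,100]])

```text
clock: 10.55
tool_pos: [0.5136, -0.0184, 0.3215]
tcp_rot: [-0.0, 0.993, -0.117, 0.0]
ft_force: [-0.5, -0.1, 0.1]
opening: 0.3
```

Call:
send_rows(deltas=[[0,0,0,0,0,0,100],[0,0,0,0,0,0,100],[0,0,0,0,0,0,100]])

```text
clock: 10.92
tool_pos: [0.5142, -0.0211, 0.321]
tcp_rot: [0.0, 0.993, -0.12, -0.0]
ft_force: [-0.1, -0.2, 0.3]
opening: 0.629
```

Run:
```python
from h import *
from rig import read_camera
s,p,r=pose(); print(s["clock"],p,s["ft_force"],s["opening"],r.as_matrix().round(3).tolist())
print(r.inv().apply(W(-.061,0,.2)-p)*1e3)
f=read_camera("scene")["frame"][:,:,::-1][60:260,200:420];g=read_camera("top")["frame"][:,:,::-1][130:270,235:375]
cv2.imwrite("pics/a7.png",np.hstack([cv2.resize(f,(440,400)),cv2.resize(g,(360,400))]))
```

```text
10.925 [ 0.51424435 -0.02111324  0.32095375] [-0.090132   -0.21798017  0.26828115] 0.6293128973821074 [[0.971, -0.238, -0.0], [-0.238, -0.971, -0.0], [-0.0, 0.0, -1.0]]
[ -1.68880239  -0.99959017 120.95386111]
```

View pics/a7.png

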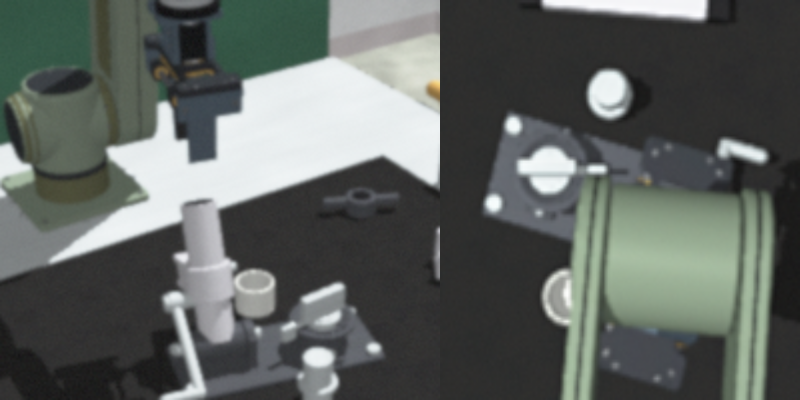

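Call:
send_rows(deltas=[[-2,-1,20,0,0,0,100],[0,0,20,0,0,0,100],[0,0,20,0,0,0,100],[0,0,0,0,0,0,100],[0,0,0,0,0,0,100]])

```text
clock: 11.65
tool_pos: [0.513, -0.0191, 0.262]
tcp_rot: [-0.0, 0.993, -0.119, 0.001]
ft_force: [-0.7, 0.7, -0.3]
opening: 0.999
```

Run:
```python
from h import *
from rig import read_camera
s,p,r=pose(); print(s["clock"],p,s["ft_force"],s["opening"])
print(r.inv().apply(W(-.061,0,.2)-p)*1e3)
f=read_camera("scene")["frame"][:,:,::-1];f=f[100:260,220:400]
cv2.imwrite("pics/a8.png",cv2.resize(f,None,fx=4,fy=3.7,interpolation=cv2.INTER_CUBIC))
th=.38
piv=np.array([-np.sin(th)*.065,-.05,.046+np.cos(th)*.065])
for leg in (2.58,2.48,2.3):
  a=th+.12-leg
  e=piv+np.array([-np.sin(a)*.13,0,np.cos(a)*.13]); e2=e-[0,.052,0]
  for q in(e,e2):
    u=proj("scene",W(q[0],q[1],q[2]+.004)); print(leg,u,(u-[220,100])*[4,3.7])
```

```text
11.65 [ 0.51295002 -0.01905641  0.26195227] [-0.68571142  0.69867682 -0.29532341] 0.9985164942253876
[-5.54497924e-02  7.33626076e-01  6.19521299e+01]
2.58 [299.58641822 256.87893815] [318.34567287 580.45207114]
2.58 [279.50364885 261.48790531] [238.01459542 597.50524964]
2.48 [299.99468911 254.77629646] [319.97875644 572.67229692]
2.48 [279.73690443 259.40480665] [238.94761774 589.79778459]
2.3 [300.38598755 249.75585199] [321.54395019 554.09665237]
2.3 [279.83074833 254.40095188] [239.32299331 571.28352195]
```

View pics/a8.png

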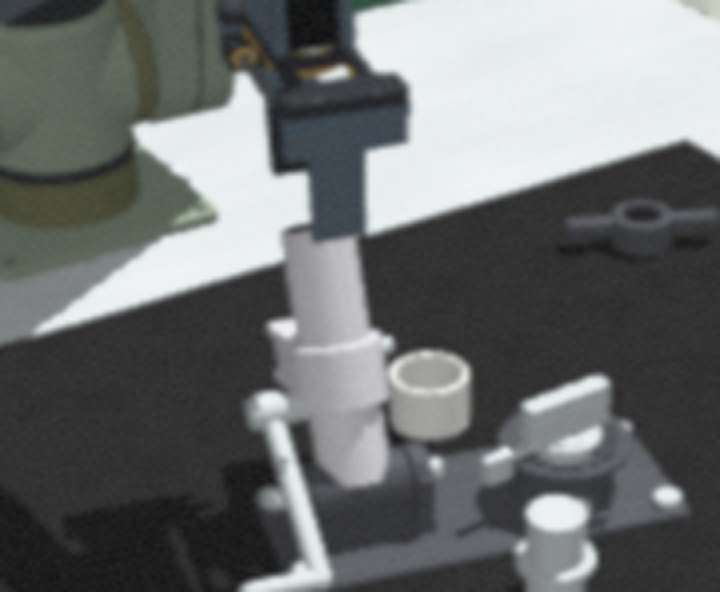

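Call:
send_rows(deltas=[[0,1,20,0,0,0,100],[0,0,20,0,0,0,100],[0,0,22,0,0,0,100],[0,0,0,0,0,0,100]])

```text
clock: 12.2
tool_pos: [0.5117, -0.0199, 0.1986]
tcp_rot: [0.0, 0.993, -0.119, -0.001]
ft_force: [0.3, 0.2, 0.5]
opening: 1.003
```

Run:
```python
from h import *
from rig import read_camera
s,p,r=pose(); print(s["clock"],p,s["ft_force"],s["opening"])
print(r.inv().apply(W(0,0,.2)-p)*1e3)
f=read_camera("scene")["frame"][:,:,::-1];f=f[100:260,220:400]
cv2.imwrite("pics/a9.png",cv2.resize(f,None,fx=4,fy=3.7,interpolation=cv2.INTER_CUBIC))
```

```text
12.2 [ 0.51165833 -0.01986967  0.19863811] [0.28605013 0.230821   0.51789566] 1.0032105858842797
[62.08963291 -0.47800434 -1.48387172]
```

View pics/a9.png

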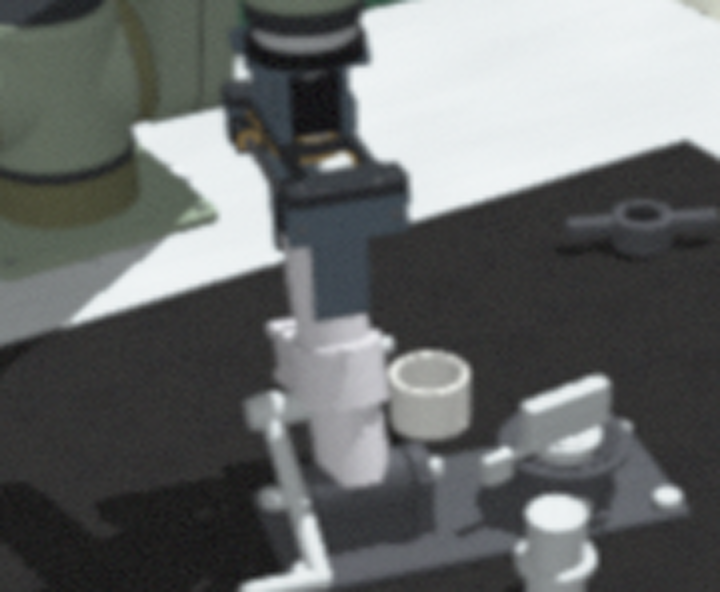

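Call:
send_rows(deltas=[[8,0,0,0,0,0,100],[8,0,0,0,0,0,100],[8,0,0,0,0,0,100],[8,0,0,0,0,0,100],[8,0,0,0,0,0,100]])

```text
clock: 12.88
tool_pos: [0.5515, -0.0294, 0.1995]
tcp_rot: [0.0, 0.993, -0.119, -0.0]
ft_force: [-4.4, 0.2, 3.4]
opening: 0.999
```

Call:
send_rows(deltas=[[8,0,0,0,0,0,100],[8,0,0,0,0,0,100],[6,0,0,0,0,0,100],[0,0,0,0,0,0,95],[0,0,0,0,0,0,90]])

```text
clock: 13.5
tool_pos: [0.5724, -0.0345, 0.1991]
tcp_rot: [0.0, 0.993, -0.119, -0.0]
ft_force: [-2.0, 0.1, 1.4]
opening: 0.905
```

Run:
```python
from h import *
from rig import read_camera
s,p,r=pose(); print(s["clock"],p,s["ft_force"],s["opening"])
print(r.inv().apply(W(0,0,.2)-p)*1e3)
f=read_camera("scene")["frame"][:,:,::-1];f=f[100:260,220:400]
cv2.imwrite("pics/a10.png",cv2.resize(f,None,fx=4,fy=3.7,interpolation=cv2.INTER_CUBIC))
```

```text
13.5 [ 0.57235559 -0.03451702  0.1990569 ] [-1.97240861  0.13230494  1.40720414] 0.9048046135004753
[-0.34711124 -0.34460012 -0.94309508]
```

View pics/a10.png

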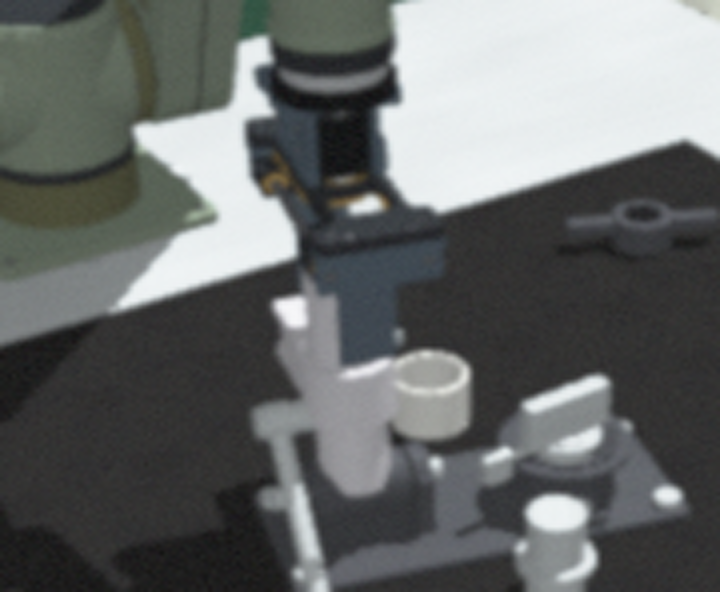

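Call:
send_rows(deltas=[[0,0,0,0,0,0,83],[0,0,0,0,0,0,76],[0,0,0,0,0,0,69],[0,0,0,0,0,0,62],[0,0,0,0,0,0,56]])

```text
clock: 14.18
tool_pos: [0.5725, -0.0345, 0.1991]
tcp_rot: [0.0, 0.993, -0.119, 0.0]
ft_force: [-1.2, -0.3, 1.3]
opening: 0.567
```

Call:
send_rows(deltas=[[0,0,0,0,0,0,50],[0,0,0,0,0,0,45],[0,0,0,0,0,0,40],[0,0,0,0,0,0,40],[0,0,0,0,0,0,40]])

```text
clock: 14.8
tool_pos: [0.5721, -0.0345, 0.1991]
tcp_rot: [0.0, 0.993, -0.119, -0.0]
ft_force: [-2.0, 0.8, 3.1]
opening: 0.525
```

Run:
```python
from h import *
from rig import read_camera
s,p,r=pose(); print(s["clock"],p,s["ft_force"],s["opening"],s["wrist_torque"])
print(r.inv().apply(W(0,0,.2)-p)*1e3)
f=read_camera("scene")["frame"][:,:,::-1];cv2.imwrite("pics/a11f.png",f);f=f[100:260,220:400]
cv2.imwrite("pics/a11.png",cv2.resize(f,None,fx=4,fy=3.7,interpolation=cv2.INTER_CUBIC))
cv2.imwrite("pics/a11t.png",read_camera("top")["frame"][:,:,::-1])
```

```text
14.8 [ 0.57212153 -0.03445346  0.19913614] [-1.96724067  0.7515379   3.07268762] 0.5253092886080725 [0.16242945 0.86340518 0.01755867]
[-0.105147   -0.33825404 -0.86381273]
```

View pics/a11.png

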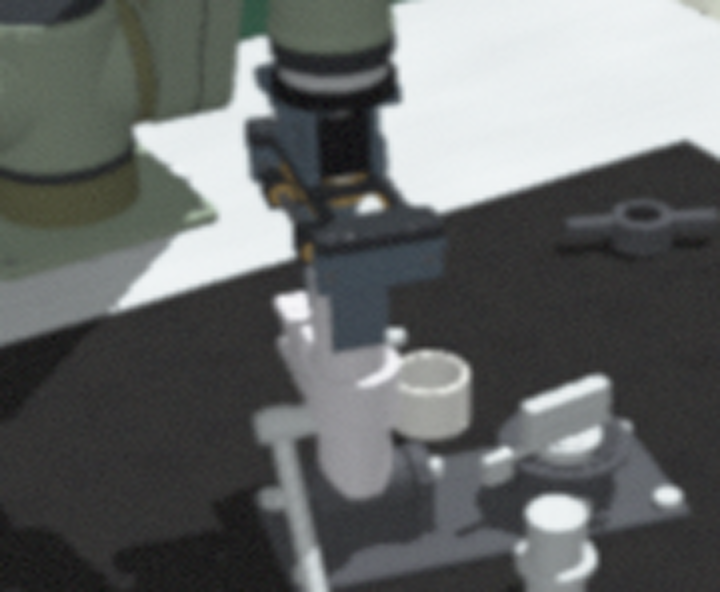

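View pics/a11t.png

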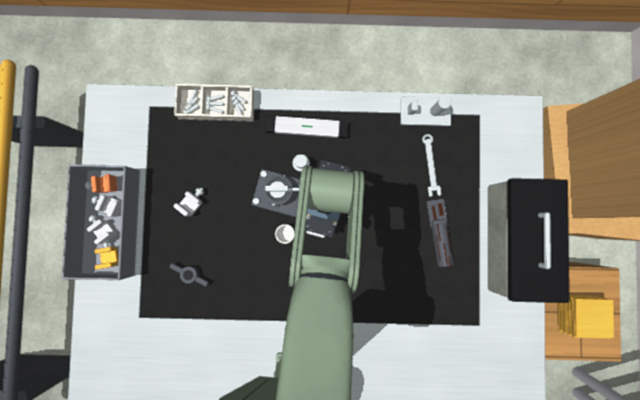

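View pics/a11f.png

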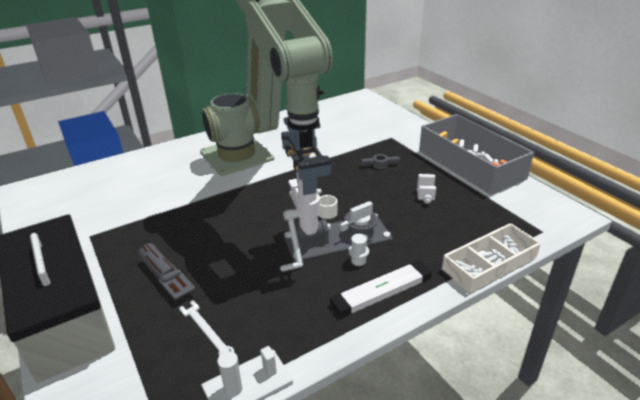

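Run:
```python
from h import *
f=cv2.imread("pics/a11f.png")[195:280,265:345]; 
for th in (0.1,.05,0,-.05):
  P=lambda x,y,l:W(*( [x*np.cos(th)-l*np.sin(th), y, .05+l*np.cos(th)+x*np.sin(th)] ))
  piv=[0,-.05,.065]
  a=.12-2.58
  toe=[-np.sin(a)*.13,-.05,.065+np.cos(a)*.13]
  k=lambda q:((proj("scene",q)-[265,195])*7).round(0)
  print(th,"piv",k(P(0,-.057,.065)),"corner",k(P(*toe)),"end",k(P(toe[0],-.102,toe[2])),"band front top/bot",k(P(.031,0,.108)),k(P(.031,0,.062)))
cv2.imwrite("pics/a12.png",cv2.resize(f,None,fx=7,fy=7,interpolation=cv2.INTER_CUBIC))
```

```text
0.1 piv [144. 136.] corner [242. 477.] end [103. 509.] band front top/bot [308.  43.] [316. 152.]
0.05 piv [147. 141.] corner [242. 483.] end [103. 515.] band front top/bot [313.  54.] [319. 160.]
0 piv [149. 145.] corner [241. 489.] end [103. 521.] band front top/bot [317.  65.] [322. 168.]
-0.05 piv [151. 151.] corner [240. 494.] end [102. 526.] band front top/bot [322.  77.] [324. 177.]
```

View pics/a12.png

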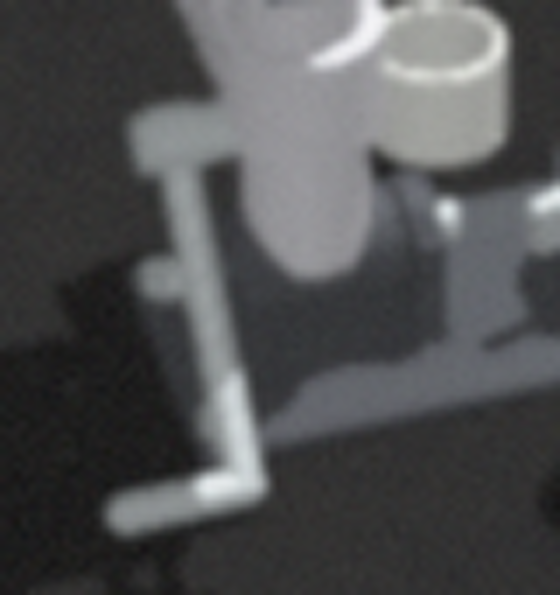

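Call:
send_rows(deltas=[[0,0,0,0,0,0,40],[0,0,0,0,0,0,40],[0,0,0,0,0,0,40],[0,0,0,0,0,0,40]])

```text
clock: 15.4
tool_pos: [0.5722, -0.0345, 0.1991]
tcp_rot: [0.0, 0.993, -0.119, -0.0]
ft_force: [-4.0, 1.0, 3.8]
opening: 0.528
```

Run:
```python
from rig import arm,status
print(arm.sign_off()); s=status.sense(); print(s["clock"],s["opening"],s["tool_pos"],s["ft_force"])
```

```text
the job is handed in; nothing more can be done
None
the job is handed in; nothing more can be done
```

The job is handed in at about 15.4 s of the 59 s allowed, with the gripper still holding the post upright.

- **Spigot:** I turned it about 56° clockwise by its T-bar and let go. The next pictures showed the pointer in line with the index rib, to about 1–2°.
- **Prop leg:** I pushed the toe over centre with closed fingers and the leg fell to the far side. Its image position matched the down stop (2.58 rad) within about 1 pixel.
- **Post:** I raised it with the open jaws and then closed them on the tube. The opening read 0.528, about 48 mm, which is the tube's diameter. The tool position held steady. Measured against the picture, the lean is about 0 to 0.03 rad, within the 0.07 allowed.
- **Bystanders:** by eye, all of them stood in their original places in the last top and scene pictures.

No check failed or disagreed. My fit of the foot's position was off by up to about 1 pixel, or 3 mm. That is worth about 0.02 rad in the lean.

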